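Weigh down two glued patches on a shelf panel

ROBOT

A 7-joint arm with a two-finger parallel gripper is mounted at the origin on the work surface. World frame = base frame: x ahead of the robot, y to its left, z up, the work surface at z = 0. Lengths are in m, angles in rad, forces in N, time in s.
With the tool pointing down it reaches from about 0.35 to 0.9 m from the base axis. Payload 19.9 kg.
Tool frame: the origin (TCP) lies between the finger pads; the fingertips stand 17 mm ahead of it and the grasp point (between the pads) lies 2 mm behind it (manip.tip_extent is the distance from the TCP to the fingertips, in m); z points along the fingers, y is the line along which they close (so a half turn about z gives the same grasp; the last joint's range is limited). The gripper opens to 94 mm and grips with 3 to 60 N. Pads are 16 mm wide; open, the fingers measure 119 mm over their backs; the gripper's body (75 mm by 177 mm) begins 78 mm behind the grasp point.
Start: joints at [1.105, 0.417, -0.01, 1.614, 0.005, 1.111, -0.053], TCP at [0.257, -0.57, 0.222] pointing down, gripper open.
Joint ranges: [-2.81, 2.81], [-0.39, 2.02], [-1.27, 1.25], [0.06, 2.57], [-1.19, 4.33], [0.19, 2], [-2.82, 2.82]. Speed limits (rad/s): [1.89, 1.89, 2.39, 2.39, 3.01, 3.01, 3.01].

INTERFACE

Orientations are given as a rotation vector (axis times angle).
In Python, from cell import readout, imaging, workorder, manip gives the robot as it stands.
- The arm moves only by the tool apply_moves, never from a script. Its argument "rows" is a list that holds one entry, the list of rows, each a list of 5 numbers: the finger opening in cm, from 0 to 9.4, then the shift along the tool's x, y, z in cm, then the turn about the tool's z in degrees. In form: [[[fingers, x, y, z, spin], ...]]. A call has 1 to 5 rows; each row shifts and turns the commanded pose from where the row before left it, along the tool's axes as they then stand; what a row does not reach is not made up. A row lasts 1/10 s, in which the tool goes at most 50 mm and 8.59 degrees, less where a joint would pass 70% of its speed; a pose out of reach is approached as far as the arm can. A call with a gripper value outside its range is refused whole. The fingers move at their own pace and stop on an object; "newtons" is the grip in N (left out, the last holds). Time passes only in rows, so rows that do not move let the fingers close. It gives the time, the measured TCP pose, the force, the opening and the grip force at its end, in the units of the state.
- readout.sense(): the state, without advancing time (a new reading comes with each control period).
- imaging.capture(name): name is "scene" or "top" or "wrist"; returns the picture (480x640x3 uint8, red, green, blue); there is no depth.
- imaging.camera_model(name): a dict with "camera_matrix" (3x3 intrinsics, pixels), "rvec" (rotation vector, rad) and "tvec" (3), from world to camera coordinates, as OpenCV has them. Camera axes: x right, y down, z forward; pixel columns grow to the right and rows downward; lengths in m; the calibration is good to about 2 mm. A picture is of the moment at which its call begins: read the wrist's pose just before it. camera_model takes no time and is no camera call; for the wrist camera it gives the pose at the moment of the call.
- workorder.close_job(): hands the job in; it is judged then, once.
The state is a dict: "time_s": time; "joints": joint angles; "qd": joint speeds; "joint_torque": joint torques, N m; "ee_pos": TCP position; "orientation": TCP orientation; "wrist_force": force on the tool from outside, world axes, zero at the start; "wrist_torque": the same for the moment, N m; "finger_gap": opening from 0.0 (shut) to 1.0 (fully open); "grasp_force": force on a finger pad.
Only numpy, scipy, OpenCV 4.12 (cv2) and the standard library are available. Lean on these libraries where they do the work, as an engineer would, in place of code of your own. Each camera call takes 0.05 s, during which the arm holds its last target. There are 200 camera calls.

TASK

Two freshly glued patches on the plywood shelf panel have to be pressed while they dry. Stand the round pressing block centred on the round patch and the long pressing block centred on and lengthways along the long patch, cork side down as they are; then lay the batten flat across both blocks, running over the middle of each and sticking out about equally at both ends, and last stand the steel weight upright on the middle of the batten, between the blocks. Set the weight down rather than dropping it, leave the glue bottle, tape roll and clamp where they are, and let go of everything.

Things in the scene. Friction and masses are not known exactly. Their poses are not given: they have to be found in the camera images.
- round_patch: Round dark wood patch, 40 mm across, standing 2 mm proud of a fixed light plywood panel (270 x 140 x 19 mm, flat on the bench). Fixed. Origin: centre of its underside, on the panel's top face 19 mm above the bench; its top is at 21 mm. z up. The two patches lie about 125 to 155 mm apart along the panel's length; which is nearer the robot varies, and so do the panel's place and direction.
- long_patch: Oblong dark wood patch, 80 mm long (its x axis) by 30 mm wide (y), standing 2 mm proud of the same panel, roughly crosswise to the panel's length. Fixed. Origin: centre of its underside, 19 mm above the bench; its top is at 21 mm. z up.
- round_block: Loose round pressing block: wooden cylinder 56 mm across, 40 mm tall, with a thin cork sole, standing upright on the bench, about 0.07 kg. Origin: centre of its underside; z up along its axis.
- long_block: Loose long pressing block: wooden bar 110 mm long (its x axis), 44 mm wide (y), 40 mm tall (z), with a thin cork sole, on the bench, about 0.14 kg. Origin: centre of its underside.
- batten: Loose flat plank-like wooden batten, 210 mm long (its x axis), 50 mm wide (y), 20 mm thick (z), lying flat on the bench, about 0.14 kg. Origin: centre of its underside.
- weight: Loose steel weight, about 0.75 kg: upright cylinder 56 mm across and 36 mm tall, then a narrow 20 mm neck up to 42 mm, then a cylindrical grip knob 30 mm across from 42 to 72 mm, its top. Origin: centre of its underside; z up along its axis. Take it by the knob.
- glue_bottle: Yellow glue bottle, 60 mm across, 150 mm tall, standing on the bench beyond the work at the robot's left; to be left alone. Origin: centre of its underside.
- tape_roll: Cardboard-brown tape roll, 90 mm across, 25 mm high, lying flat near the robot's left; to be left alone. Origin: centre of its underside.
- clamp: Black and red bar clamp, bar 230 mm long (its x axis), jaws reaching 91 mm to its +y side, 30 mm high, lying on the bench beyond the work at the robot's right; to be left alone. Origin: on the bench under the middle of the bar.
There are look-alikes about, which are no part of the job. There is more than one size of the batten; the job needs the larger. There is more than one size of the weight; the one meant has the size given above.

How it is judged:
On the way, in this order (a step that is already met when the one before it is completed fails the run):
1. both pressing blocks stand on their own patches, released (horizontal distance between round_block and round_patch below 0.012 m and angle between each of round_block, long_block's own z axis and vertical below 0.1 rad and height (world z) of round_block between 0.017 and 0.027 m and horizontal distance between long_block and long_patch below 0.012 m and height (world z) of long_block between 0.017 and 0.027 m and angle between the x axis of long_block and the x axis of long_patch, either way round below 0.2 rad and contact force between the fingers and round_block below 0.2 N and contact force between the fingers and long_block below 0.2 N), for 0.2 s.
2. the batten lies across both blocks, released (all of step 1 and angle between batten's own z axis and vertical below 0.08 rad and height (world z) of batten between 0.056 and 0.067 m and contact force between the fingers and batten below 0.2 N and y of round_block in the frame of batten between -0.015 and 0.015 m and horizontal distance between round_block and batten between 0.04 and 0.097 m and y of long_block in the frame of batten between -0.015 and 0.015 m and horizontal distance between long_block and batten between 0.04 and 0.097 m), for 0.2 s.
3. the weight stands on the middle of the batten, released (all of step 2 and horizontal distance between weight and batten below 0.015 m and angle between weight's own z axis and vertical below 0.08 rad and height (world z) of weight between 0.076 and 0.088 m and contact force between the fingers and weight below 0.2 N), for 0.2 s.
At the end, for the whole second after the job is handed in: Blocks upright on their patches within 12 mm, the long one in line within 11 degrees; batten flat on both, centre line within 15 mm of each block's centre, middle 40 to 97 mm from each; weight upright within 15 mm of the batten's middle; all released and at rest (all of step 3 and linear speed of each of round_block, long_block, batten, weight below 0.02 m/s); the robot touches nothing.
It fails at once if glue bottle moved by more than 20 mm (distance of glue_bottle from where it was at the start of the episode above 0.02 m).
It fails at once if tape roll moved by more than 20 mm (distance of tape_roll from where it was at the start of the episode above 0.02 m).
It fails at once if clamp moved by more than 20 mm (distance of clamp from where it was at the start of the episode above 0.02 m).
It fails at once if the weight is dropped from more than about 15 mm (contact force between the fingers and weight below 0.3 N and linear speed of weight above 0.55 m/s).
It also fails if it takes over 112 s, if anything falls off the work surface, if the arm or the gripper's body presses on something with over 40 N, if the wrist force passes 120 N, or if a joint passes its speed limit or range.

## Working session

There is one attempt and no reset: what is moved stays moved. The work goes in short steps, Python scripts to look and compute and a tool call to move; the robot and the scene stay as the last step left them, time stands still between calls to the robot, and variables do not carry over. Pictures are saved under pics/ and viewed, at most 17 in all, crops included, and the job is handed in when it is done.

Besides the shell and the picture viewer there is one more tool, called after "Emit:" as name(argument=value, ...) on one line, values as JSON. apply_moves: Moves the arm, as the interface text tells. Its arguments: {"type":"object","properties":{"rows":{"type":"array","items":{"type":"array","items":{"type":"array","items":{"type":"number"}}}},"newtons":{"type":"number"}},"required":["rows"]}

```bash
mkdir -p pics; ls; python3 - <<'E'
from cell import readout, imaging, manip
import cv2
s=readout.sense(); print({k:(s[k]) for k in('time_s','ee_pos','orientation','finger_gap','grasp_force')}); print(manip.tip_extent)
for n in('scene','top'):
    cv2.imwrite(f'pics/{n}0.png',cv2.cvtColor(imaging.capture(n),cv2.COLOR_RGB2BGR)); print(imaging.camera_model(n))
E
```

```text
pics
{'time_s': 0.0, 'ee_pos': array([ 0.25683273, -0.56940029,  0.22182754]), 'orientation': array([-3.07017611e+00, -6.60427069e-01,  5.89986880e-04]), 'finger_gap': 1.002827799287221, 'grasp_force': 0.0}
0.017
{'camera_matrix': array([[544.84684675,   0.        , 327.24273603],
       [  0.        , 544.84684675, 237.9122261 ],
       [  0.        ,   0.        ,   1.        ]]), 'rvec': array([ 2.31982205,  1.23637225, -0.36068161]), 'tvec': array([-0.34158135, -0.29902198,  1.45631146])}
{'camera_matrix': array([[438.08994603,   0.        , 320.48991739],
       [  0.        , 438.08994603, 238.83972036],
       [  0.        ,   0.        ,   1.        ]]), 'rvec': array([ 2.14404911, -2.18250844,  0.10518976]), 'tvec': array([0.0664841 , 0.51498642, 0.89310709])}
```

View pics/top0.png

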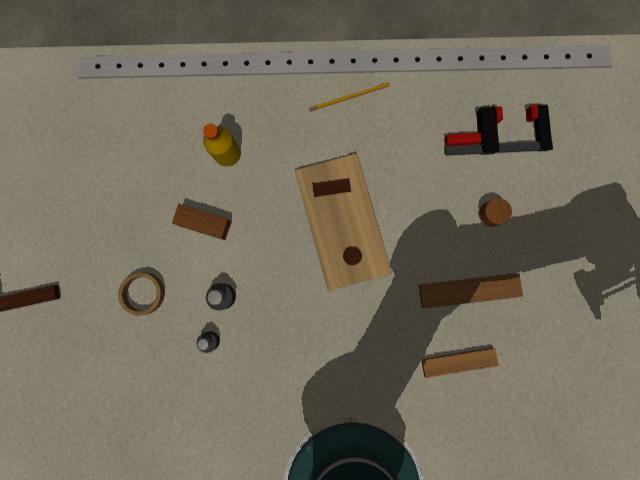

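View pics/scene0.png

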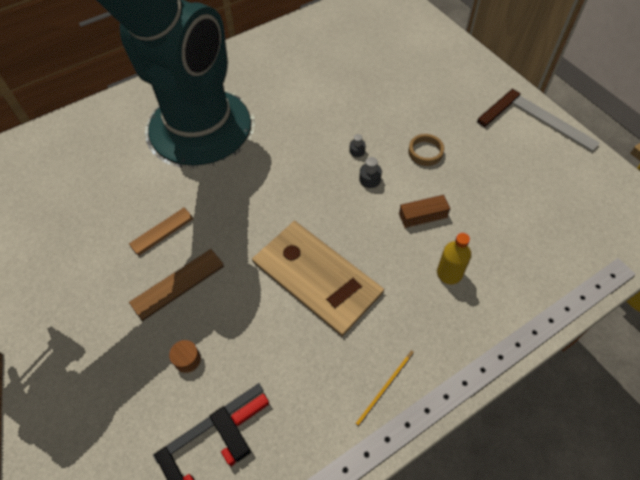

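Top view: round patch at (352,256), long patch (332,187), round block (496,211), long block (202,222). There are two battens, at (471,290) and (460,362), and two weights, at (221,296) and (207,341). The larger of each pair fits the description (batten about 100 px against 75, weight about 28 px against 20). I'll confirm both in one crop and measure at the same time.

```bash
cat > h.py <<'E'
import numpy as np, cv2
from cell import readout, imaging
def ray(m,px,z):
    """pixels -> world xy on plane z"""
    R=cv2.Rodrigues(np.array(m['rvec'],float))[0]; K=np.array(m['camera_matrix']); c=-R.T@np.array(m['tvec']).ravel()
    px=np.atleast_2d(px).astype(float); d=(R.T@np.linalg.inv(K)@np.c_[px,np.ones(len(px))].T).T
    return (c+d*((z-c[2])/d[:,2])[:,None])[:,:2]
def proj(m,P): return cv2.projectPoints(np.atleast_2d(P).astype(float),m['rvec'],m['tvec'],m['camera_matrix'],None)[0][:,0]
def blobs(mask,amin):
    mask=cv2.morphologyEx(mask.astype(np.uint8)*255,cv2.MORPH_OPEN,np.ones((3,3)))
    return [c for c in cv2.findContours(mask,cv2.RETR_EXTERNAL,cv2.CHAIN_APPROX_NONE)[0] if cv2.contourArea(c)>amin]
def rect(m,c,z):
    """min-area rectangle of contour cast on plane z: centre, (long,short) mm, yaw of long side deg"""
    w=ray(m,c.reshape(-1,2),z)*1000; (cx,cy),_,_=r=cv2.minAreaRect(w.astype(np.float32)); b=cv2.boxPoints(r)
    e=sorted([b[1]-b[0],b[2]-b[1]],key=np.linalg.norm); 
    return np.round([cx,cy,np.linalg.norm(e[1]),np.linalg.norm(e[0]),np.degrees(np.arctan2(e[1][1],e[1][0]))%180],1)
def tool():
    s=readout.sense(); R=cv2.Rodrigues(np.array(s['orientation']))[0]
    return np.array(s['ee_pos']),R
def go(x,y,z=None,yaw=None):
    """move in tool cm/deg to world target (m); yaw=world direction of tool y, deg"""
    p,R=tool(); d=R.T@(np.array([x,y,p[2] if z is None else z])-p)*100
    ty=np.degrees(np.arctan2(R[1,1],R[0,1]));s=None
    if yaw is not None: s=-((yaw-ty+90)%180-90)
    print('pos',p.round(4),'tooly',round(ty,1),'tilt',R[:,2].round(3),'-> d cm',d.round(2),'spin',s)
E
python3 - <<'E'
from h import *
im=cv2.imread('pics/top0.png'); m=imaging.camera_model('top')
R=cv2.Rodrigues(m['rvec'])[0]; print('cam',(-R.T@m['tvec']).round(3), 'wristcam',imaging.camera_model('wrist'))
hsv=cv2.cvtColor(im,cv2.COLOR_BGR2HSV)
for c in blobs(hsv[...,1]>110,150):
    x,y,w,h=cv2.boundingRect(c); print((x,y,w,h),hsv[y+h//2,x+w//2],rect(m,c,0.02),rect(m,c,.04))
for c in blobs(hsv[...,2]<62,60):
    x,y,w,h=cv2.boundingRect(c); print('dark',(x,y,w,h),rect(m,c,0.021))
a=cv2.resize(im[260:390,400:540],None,fx=2.8,fy=2.8,interpolation=3); b=cv2.resize(im[260:390,150:290],None,fx=2.8,fy=2.8,interpolation=3)
cv2.imwrite('pics/crop.png',np.hstack([b,a]))
for n,p,z in(('bigW',(219,296),.05),('roundb',(496,210),.03),('batten',(471,290),.01)): print(n,ray(m,p,z))
E
```

```text
cam [0.419 0.051 0.943] wristcam {'camera_matrix': array([[372.58604908,   0.        , 320.99052183],
       [  0.        , 372.58604908, 236.39304625],
       [  0.        ,   0.        ,   1.        ]]), 'rvec': array([-2.42617172,  1.56811879,  0.22911297]), 'tvec': array([-0.62584117, -0.02890917,  0.39191875])}
(322, 462, 63, 18) [ 90 143  16] [ 48.7   0.4 124.2  32.5  89.2] [ 56.8   1.5 121.5  31.8  89.2]
(307, 426, 98, 54) [ 83 107  19] [ 84.1  -5.1 196.6  99.4  90.5] [ 91.4  -3.9 192.3  97.2  90.5]
(422, 348, 76, 29) [ 15 155 115] [ 257.3 -223.   153.    37.    98.3] [ 260.8 -217.1  149.7   36.2   98.3]
(0, 286, 60, 25) [ 11 198  54] [404.4 672.5 126.3  29.4 101.6] [404.7 659.  123.5  28.8 101.6]
(419, 274, 103, 34) [ 14 162  52] [ 403.3 -252.9  211.3   48.9   95.8] [ 403.6 -246.3  206.8   47.8   95.8]
(118, 273, 46, 42) [ 21  45 135] [408.7 437.   95.1  85.4  89. ] [408.9 428.6  93.1  83.6  89. ]
(173, 205, 58, 35) [ 14 184  86] [559.  310.6 120.3  45.   71.8] [555.9 305.  117.7  44.   71.8]
(479, 198, 33, 28) [ 14 179  94] [ 567.3 -314.4   69.5   55.8  113.5] [ 564.1 -306.5
[... 557 characters left out ...]
.7   0.  259.9 119.5  89.2]
dark (199, 330, 21, 22) [311.7 289.7  41.5  37.1  29.1]
dark (122, 285, 11, 24) [401.4 466.8  50.6  15.4  15. ]
dark (0, 284, 60, 27) [405.6 671.4 127.4  31.4 101.6]
dark (209, 283, 27, 27) [400.6 265.5  54.6  54.2  90.2]
dark (157, 278, 8, 25) [415.6 393.7  50.9  13.2   6.7]
dark (418, 273, 101, 36) [ 403.7 -251.3  210.9   51.7   95.8]
dark (343, 247, 19, 18) [480.3  -8.4  37.9  35.9  89. ]
dark (479, 203, 16, 24) [ 560.  -292.8   53.6   22.2   17.5]
dark (313, 179, 38, 18) [627.8  32.6  79.3  29.   97.2]
dark (445, 104, 108, 51) [ 748.8 -327.7  231.3  107.1   92.6]
bigW [[0.40102587 0.2647503 ]]
roundb [[ 0.5700369 -0.3126848]]
batten [[ 0.40367414 -0.25800991]]
```

View pics/crop.png

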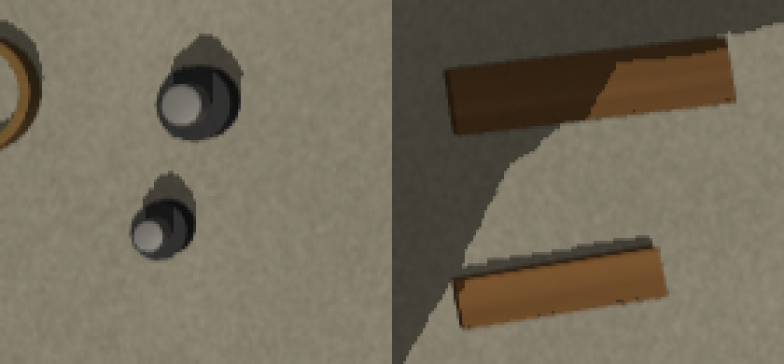

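The crop shows the larger weight on the left (base about 54 mm) and the larger batten at upper right (measured 211x49 mm). Those are the ones meant, so I'll start with the round block.

```bash
python3 - <<'E'
from h import *
p,R=tool(); m=imaging.camera_model('wrist'); Rc=cv2.Rodrigues(m['rvec'])[0]; c=-Rc.T@m['tvec']; print('cam in tool',R.T@(c-p), 'optical axis', R.T@Rc[2])
go(.565,-.31,.22,90)
E
```

```text
cam in tool [ 0.08415772  0.0009829  -0.16199303] optical axis [-0.28623923  0.00101539  0.95815764]
pos [ 0.2569 -0.5694  0.2219] tooly -65.7 tilt [-0.001  0.001 -1.   ] -> d cm [ 38.76 -10.98   0.2 ] spin 24.28165049219777
```

Emit:
apply_moves(rows=[[[9.4, 3.9, -1.1, 0, 0], [9.4, 3.9, -1.1, 0, 0], [9.4, 3.9, -1.1, 0, 0], [9.4, 3.9, -1.1, 0, 0], [9.4, 3.9, -1.1, 0, 0]]])

```text
time_s: 0.6
ee_pos: [0.4131, -0.438, 0.2222]
orientation: [-3.071, -0.661, 0.0]
wrist_force: [0.1, -0.6, 0.2]
finger_gap: 1.001
grasp_force: 0.0
```

Emit:
apply_moves(rows=[[[9.4, 3.9, -1.1, 0, 0], [9.4, 3.9, -1.1, 0, 0], [9.4, 3.9, -1.1, 0, 0], [9.4, 3.9, -1.1, 0, 0], [9.4, 3.7, -1.1, 0, 0]]])

```text
time_s: 1.1
ee_pos: [0.5665, -0.3084, 0.2221]
orientation: [-3.071, -0.661, 0.001]
wrist_force: [0.3, -0.9, -0.3]
finger_gap: 0.999
grasp_force: 0.0
```

Emit:
apply_moves(rows=[[[9.4, 0, 0, 0, 8], [9.4, 0, 0, 0, 8], [9.4, 0, 0, 0, 8.3], [9.4, 0, 0, 0, 0], [9.4, 0, 0, 0, 0]]])

```text
time_s: 1.6
ee_pos: [0.5654, -0.3097, 0.2222]
orientation: [-3.141, -0.007, 0.001]
wrist_force: [-0.7, 0.3, 0.1]
finger_gap: 1.0
grasp_force: 0.0
```

```bash
cat >> h.py <<'E'
def wrist(tag,z,smin=110,vmax=256,amin=1500):
    m=imaging.camera_model('wrist'); im=cv2.cvtColor(imaging.capture('wrist'),cv2.COLOR_RGB2BGR); cv2.imwrite(f'pics/{tag}.png',im)
    hsv=cv2.cvtColor(im,cv2.COLOR_BGR2HSV)
    for c in blobs((hsv[...,1]>smin)&(hsv[...,2]<vmax),amin): print(cv2.boundingRect(c),rect(m,c,z))
    return m,im,hsv
E
python3 - <<'E'
from h import *
wrist('w1',.04); go(.565,-.31,.22,90)
m=imaging.camera_model('wrist'); print(proj(m,[.565,-.31,.04]))
E
```

```text
(292, 464, 348, 16) [ 256.1 -485.1  415.8   22.9   90.1]
(193, 427, 122, 42) [ 290.2 -233.5  142.2   43.6   98.3]
(520, 370, 45, 78) [ 344.6 -562.5  114.8   40.1   18.3]
(197, 319, 169, 58) [ 423.9 -265.5  182.7   54.1   95.6]
(297, 181, 57, 61) [ 5.716e+02 -3.146e+02  5.800e+01  5.320e+01  2.000e-01]
(12, 179, 115, 154) [519.5 -45.9 149.4 102.9  14.4]
(218, 12, 88, 34) [ 726.2 -261.1   72.    23.2   91.9]
pos [ 0.5654 -0.3098  0.2223] tooly -89.8 tilt [-0.  0. -1.] -> d cm [-0.04  0.02  0.23] spin 0.22732608818074596
[[320.12169156 218.43788176]]
```

View pics/w1.png

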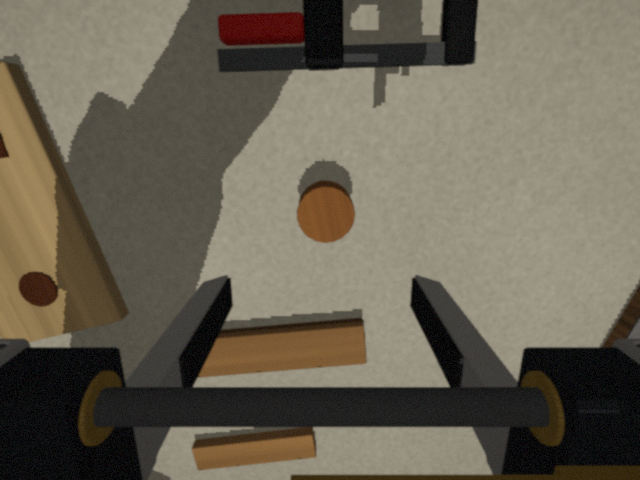

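The wrist picture shows the round block's top face centred near (325,214) px, which casts to (0.5705,-0.3145). Nothing is in the fingers' way.

Emit:
apply_moves(rows=[[[9.4, 0.5, 0.47, 4.5, 0], [9.4, 0, 0, 4.5, 0], [9.4, 0, 0, 4.4, 0], [9.4, 0, 0, 3.5, 0], [9.4, 0, 0, 2.5, 0]]])

```text
time_s: 2.15
ee_pos: [0.5694, -0.3141, 0.0257]
orientation: [-3.14, -0.005, 0.003]
wrist_force: [0.4, 0.0, 0.2]
finger_gap: 1.002
grasp_force: 0.0
```

Emit:
apply_moves(rows=[[[9.4, 0, 0, 0, 0], [4.5, 0, 0, 0, 0], [4.5, 0, 0, 0, 0], [4.5, 0, 0, 0, 0], [4.5, 0, 0, 0, 0]]], newtons=20)

```text
time_s: 2.65
ee_pos: [0.5709, -0.3149, 0.0296]
orientation: [3.141, -0.0, 0.002]
wrist_force: [0.4, -0.3, -0.6]
finger_gap: 0.693
grasp_force: 0.0
```

Emit:
apply_moves(rows=[[[4.5, 0, 0, 0, 0], [4.5, 0, 0, 0, 0], [4.5, 0, 0, -2, 0], [4.5, 0, 0, -4, 0], [4.5, 0, 0, -3, 0]]])

```text
time_s: 3.15
ee_pos: [0.5705, -0.3146, 0.1202]
orientation: [3.141, -0.0, 0.0]
wrist_force: [0.1, -0.2, -0.3]
finger_gap: 0.596
grasp_force: 20.0
```

```bash
python3 - <<'E'
from h import *
wrist('w2',.021); go(.48,-.0085)
E
```

```text
(190, 465, 395, 15) [ 355.5 -375.5  357.8   16.2   89.9]
(224, 426, 150, 26) [ 398.6 -294.5  132.4   25.5   95.7]
(260, 242, 123, 133) [ 514.8 -313.2  112.2   95.    22.1]
(166, 0, 124, 23) [ 723.  -258.1   75.8   12.1   90. ]
pos [ 0.5725 -0.3156  0.1251] tooly -90.0 tilt [ 0.006 -0.003 -1.   ] -> d cm [ -9.26 -30.71  -0.14] spin None
```

Emit:
apply_moves(rows=[[[4.5, 0, -3, 0, 0], [4.5, 0, -4, 0, 0], [4.5, 0, -4, 0, 0], [4.5, 0, -4, 0, 0], [4.5, 0, -3, 0, 0]]])

```text
time_s: 3.7
ee_pos: [0.5703, -0.1319, 0.1184]
orientation: [-3.141, -0.002, 0.0]
wrist_force: [0.2, 0.7, -0.5]
finger_gap: 0.595
grasp_force: 20.0
```

Emit:
apply_moves(rows=[[[4.5, -3, 0, -2, 0], [4.5, -3, 0, -2, 0], [4.5, -3, 0, -2, 0], [4.5, 0, 0, 0, 0], [4.5, 0, 0, 0, 0]]])

```text
time_s: 4.2
ee_pos: [0.4807, -0.1347, 0.179]
orientation: [3.141, -0.001, 0.002]
wrist_force: [-0.1, -0.4, -0.5]
finger_gap: 0.594
grasp_force: 20.0
```

```bash
python3 - <<'E'
from h import *
m,im,hsv=wrist('w3',.021,100,60,300); go(.48,-.0085)
print(proj(m,[[.48,-.0085,.021],[.628,.0325,.021]]))
E
```

```text
(157, 203, 45, 42) [481.9 -10.   38.8  37.5  89.9]
pos [ 0.4809 -0.1345  0.1784] tooly -90.0 tilt [ 0. -0. -1.] -> d cm [ -0.1 -12.6  -0. ] spin None
[[177.6408657  225.89214126]
 [103.57823923  41.30655063]]
```

View pics/w3.png

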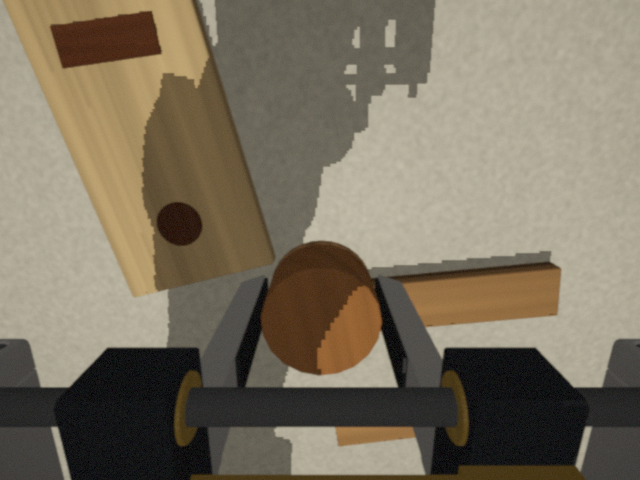

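The round patch is at (179,224) px, within 2 mm of the top-view fix. The held block's top face centre is near (322,315). I'll check the block's offset in the grip and the long patch at once.

```bash
python3 - <<'E'
from h import *
m=imaging.camera_model('wrist'); p,R=tool()
print('block',ray(m,[322,315],p[2]+.0117)-p[:2])
c=np.array([[52,25],[153,11],[161,53],[63,68]]); w=ray(m,c,.021); print(w,w.mean(0),np.degrees(np.arctan2(*(w[0]-w[1]+w[3]-w[2])[::-1])))
E
```

```text
block [[ 0.0028439  -0.00126566]]
[[ 0.63915697  0.069934  ]
 [ 0.64858411 -0.00845518]
 [ 0.61963199 -0.01094346]
 [ 0.60892616  0.06752327]] [0.62907481 0.02951466] 97.31411144464559
```

Emit:
apply_moves(rows=[[[4.5, -0.25, -3, 0, 0], [4.5, 0, -3.5, 0, 0], [4.5, 0, -3.5, 0, 0], [4.5, 0, -2.55, 3, 0], [4.5, 0, 0, 3.5, 0]]])

```text
time_s: 4.75
ee_pos: [0.4792, -0.0052, 0.1128]
orientation: [-3.14, -0.007, -0.003]
wrist_force: [1.1, -0.8, -1.2]
finger_gap: 0.594
grasp_force: 20.0
```

Emit:
apply_moves(rows=[[[4.5, 0, 0, 3, 0], [4.5, 0, 0, 2.2, 0], [4.5, 0, 0, 1, 0], [4.5, 0, 0, 0.1, 0], [4.5, 0, 0, 0, 0]]])

```text
time_s: 5.25
ee_pos: [0.4783, -0.0089, 0.0502]
orientation: [-3.141, 0.0, 0.001]
wrist_force: [0.1, -0.4, -0.6]
finger_gap: 0.599
grasp_force: 20.0
```

```bash
python3 - <<'E'
from h import *
go(.4785,-.009,.0495); print(readout.sense()['wrist_force'])
E
```

```text
pos [ 0.4783 -0.0089  0.0502] tooly -90.0 tilt [-0.001  0.    -1.   ] -> d cm [0.02 0.01 0.07] spin None
[ 0.06274429 -0.42689095 -0.57148958]
```

Emit:
apply_moves(rows=[[[4.5, 0, 0, 0.1, 0], [4.5, 0, 0, 0, 0], [8, 0, 0, 0, 0], [8, 0, 0, 0, 0], [8, 0, 0, 0, 0]]])

```text
time_s: 5.75
ee_pos: [0.4782, -0.009, 0.0496]
orientation: [-3.142, 0.001, -0.0]
wrist_force: [-0.5, 0.0, 0.0]
finger_gap: 0.81
grasp_force: 0.0
```

Emit:
apply_moves(rows=[[[8, 0, 0, -2, 0], [8, 0, 0, -4, 0], [9, 0, 0, -5, 0], [9, 0, 0, -5, 0], [9, 0, 0, 0, 0]]])

```text
time_s: 6.25
ee_pos: [0.4807, -0.009, 0.2155]
orientation: [3.141, -0.001, 0.014]
wrist_force: [0.8, -0.8, -1.2]
finger_gap: 0.955
grasp_force: 0.0
```

```bash
python3 - <<'E'
from h import *
m,im,hsv=wrist('w4',.061,100,130,300); print(proj(m,[.4805,-.009,.061])); go(.557,.307,.2,71.8-90)
E
```

```text
(280, 464, 360, 16) [ 206.8 -161.1  392.2   20.7   89.8]
(512, 369, 44, 79) [ 287.9 -228.7  102.8   36.4   16.5]
(85, 369, 46, 78) [289.5 208.5 100.7  35.9 161.8]
(452, 253, 188, 61) [ 425.1 -217.9  173.8   48.7   95.6]
(0, 114, 54, 63) [547.  236.1  47.6  42.5 162.5]
(220, 0, 180, 280) [554.1  -4.  228.6 112.5  11.5]
[[319.83880231 227.41822583]]
pos [ 0.4795 -0.0091  0.2124] tooly -90.0 tilt [ 0.006 -0.    -1.   ] -> d cm [  7.73 -31.61   1.28] spin -71.82871382477657
```

View pics/w4.png

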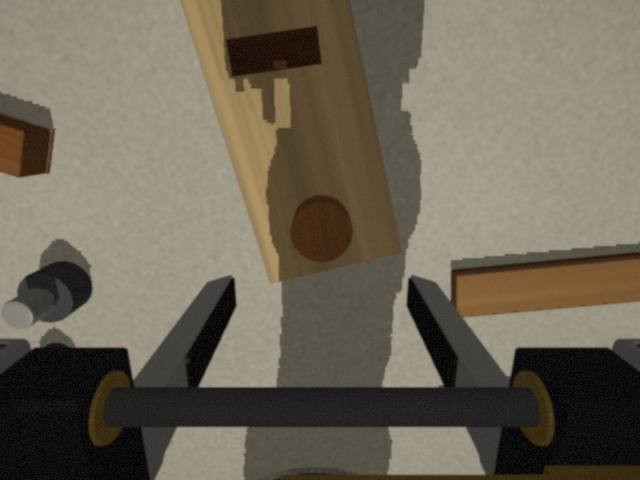

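The round block stands at (322,231) px on its patch, about 3 mm from the aim. Next is the long block.

Emit:
apply_moves(rows=[[[9.4, 1, -4, 0, 0], [9.4, 1, -4, 0, 0], [9.4, 1, -4, 0, 0], [9.4, 1, -4, 0, 0], [9.4, 1, -4, 0, 0]]])

```text
time_s: 6.8
ee_pos: [0.5278, 0.1924, 0.2082]
orientation: [3.141, -0.001, -0.002]
wrist_force: [0.1, -1.1, 0.6]
finger_gap: 0.999
grasp_force: 0.0
```

Emit:
apply_moves(rows=[[[9.4, 1, -4, 0, 0], [9.4, 1, -4, 0, 0], [9.4, 0.7, -3.6, 0, 0], [9.4, 0, 0, 0, -8.4], [9.4, 0, 0, 0, -8.4]]])

```text
time_s: 7.3
ee_pos: [0.5542, 0.3082, 0.2075]
orientation: [3.106, 0.47, -0.004]
wrist_force: [0.0, -1.4, -0.5]
finger_gap: 1.002
grasp_force: 0.0
```

Emit:
apply_moves(rows=[[[9.4, 0, 0, 0, -8.4], [9.4, 0, 0, 0, -8.4], [9.4, 0, 0, 0, -8.4], [9.4, 0, 0, 0, -8.4], [9.4, 0, 0, 0, -8.4]]])

```text
time_s: 7.8
ee_pos: [0.5546, 0.3067, 0.208]
orientation: [-2.732, -1.55, 0.003]
wrist_force: [-0.3, -0.1, 0.1]
finger_gap: 1.0
grasp_force: 0.0
```

Emit:
apply_moves(rows=[[[9.4, 0, 0, 0, -8.4], [9.4, 0, 0, 0, -4.6], [9.4, 0, 0, 0, 0], [9.4, 0, 0, 0, 0]]])

```text
time_s: 8.2
ee_pos: [0.5549, 0.3067, 0.2085]
orientation: [-2.547, -1.838, 0.002]
wrist_force: [-0.5, -0.1, -0.2]
finger_gap: 1.002
grasp_force: 0.0
```

```bash
python3 - <<'E'
from h import *
m,im,hsv=wrist('w5',.04,120,256,800); go(.557,.307,.2,71.8-90); print(readout.sense()['joints'])
E
```

```text
(291, 458, 349, 22) [620.7 -22.8 400.3  30.7 161.6]
(521, 370, 44, 78) [717.7  30.9 108.8  38.6  89.7]
(77, 370, 45, 79) [260.  182.2 113.   39.   53.9]
(456, 177, 148, 97) [736.9 237.3 152.5  69.2 139.7]
(300, 152, 48, 119) [559.9 311.  109.9  42.5  71.8]
(71, 77, 107, 102) [421.2 434.2  89.9  83.1 155.2]
pos [0.555  0.3068 0.2088] tooly -18.4 tilt [-0.001 -0.    -1.   ] -> d cm [0.08 0.19 0.88] spin -0.17011069287799785
[-0.13691918  0.50741795 -0.57725746  1.58709995  0.29616145  1.13657749
 -1.10289639]
```

View pics/w5.png

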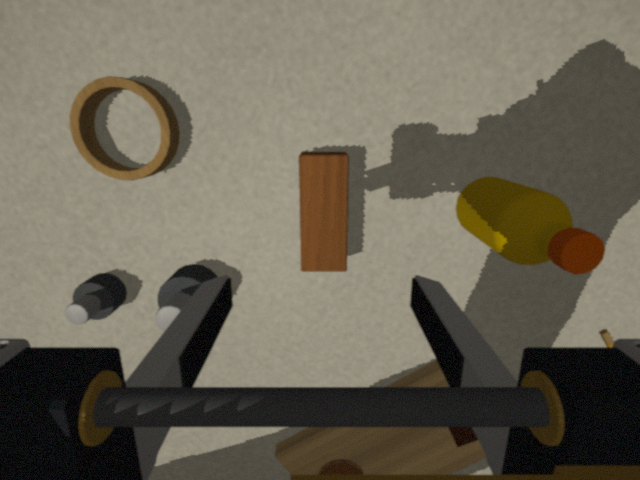

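The long block is seen squarely at (324,212) px, measuring 110x42 mm. I'll go down and grip it.

Emit:
apply_moves(rows=[[[9.4, 0.55, 0.33, 4.5, 0], [9.4, 0, 0, 4.5, 0], [9.4, 0, 0, 4, 0], [9.4, 0, 0, 3, 0], [9.4, 0, 0, 2, 0]]])

```text
time_s: 8.75
ee_pos: [0.5589, 0.3106, 0.0267]
orientation: [-2.546, -1.839, 0.004]
wrist_force: [-0.2, 0.2, -0.1]
finger_gap: 1.004
grasp_force: 0.0
```

Emit:
apply_moves(rows=[[[9.4, 0, 0, 0, 0], [3.5, 0, 0, 0, 0], [3.5, 0, 0, 0, 0], [3.5, 0, 0, 0, 0], [3.5, 0, 0, 0, 0]]], newtons=25)

```text
time_s: 9.25
ee_pos: [0.5604, 0.3113, 0.0304]
orientation: [2.545, 1.841, 0.002]
wrist_force: [0.4, 0.2, -0.4]
finger_gap: 0.693
grasp_force: 0.0
```

Emit:
apply_moves(rows=[[[3.5, 0, 0, 0, 0], [3.5, 0, 0, 0, 0], [3.5, 0, 0, 0, 0]]])

```text
time_s: 9.55
ee_pos: [0.5599, 0.3112, 0.0296]
orientation: [-2.545, -1.842, -0.0]
wrist_force: [-0.8, 0.1, 1.6]
finger_gap: 0.469
grasp_force: 25.0
```

```bash
python3 - <<'E'
from h import *
go(.6285,.031,.17,97.3-90)
E
```

```text
pos [0.5599 0.3112 0.0296] tooly -18.2 tilt [-0.  0. -1.] -> d cm [-24.47  15.27 -14.05] spin -25.515524601665504
```

Emit:
apply_moves(rows=[[[3.5, 0, 0, -2, 0], [3.5, 0, 0, -4, 0], [3.5, 0, 0, -4, 0], [3.5, 0, 0, -4, 0], [3.5, -2, 1.2, -1, 0]]])

```text
time_s: 10.05
ee_pos: [0.5651, 0.2921, 0.184]
orientation: [-2.541, -1.847, -0.009]
wrist_force: [-0.1, 0.3, -2.3]
finger_gap: 0.464
grasp_force: 25.0
```

Emit:
apply_moves(rows=[[[3.5, -3.5, 2.2, 0, 0], [3.5, -3.5, 2.2, 0, 0], [3.5, -3.5, 2.2, 0, 0], [3.5, -3.5, 2.2, 0, 0], [3.5, -3.5, 2.2, 0, 0]]])

```text
time_s: 10.55
ee_pos: [0.615, 0.086, 0.1794]
orientation: [-2.545, -1.842, 0.0]
wrist_force: [-0.3, -0.1, -0.7]
finger_gap: 0.466
grasp_force: 25.0
```

Emit:
apply_moves(rows=[[[3.5, -3, 2, 0, 0], [3.5, -2, 1.1, 0, 0], [3.5, 0, 0, 0, -8.5], [3.5, 0, 0, 0, -8.5], [3.5, 0, 0, 0, -8.5]]])

```text
time_s: 11.05
ee_pos: [0.6286, 0.0304, 0.1793]
orientation: [-2.069, -2.364, 0.0]
wrist_force: [1.0, -0.6, -2.1]
finger_gap: 0.462
grasp_force: 25.0
```

Emit:
apply_moves(rows=[[[3.5, 0, 0, 0, 0], [3.5, 0, 0, 0, 0]]])

```text
time_s: 11.25
ee_pos: [0.6286, 0.0305, 0.1793]
orientation: [-2.081, -2.353, 0.0]
wrist_force: [1.0, -0.0, -1.0]
finger_gap: 0.467
grasp_force: 25.0
```

```bash
python3 - <<'E'
from h import *
go(.6285,.031,.0505,97.3-90); m,im,hsv=wrist('w6',.18,120,256,800); print(readout.sense()['finger_gap'])
p,R=tool(); print(proj(m,p+R@[0,0,-.0117]))
E
```

```text
pos [0.6286 0.0305 0.1793] tooly 7.0 tilt [-0.  0. -1.] -> d cm [ 0.05 -0.   12.88] spin -0.29359488671993006
(159, 443, 394, 37) [660.1 -61.3 220.5  25.3   7. ]
(58, 427, 43, 53) [508.7 -74.6  36.   17.8  97. ]
(204, 371, 22, 75) [580.8 -36.   48.1  10.2  89.5]
(417, 370, 23, 76) [692.6 -22.1  48.4  10.4 104.5]
(45, 359, 56, 29) [509.2 -22.4  28.7  16.7   7. ]
(91, 216, 87, 76) [541.6  46.   42.6  31.8  39. ]
(520, 193, 13, 175) [724.   52.3  90.3   4.6 107.2]
(269, 176, 105, 211) [628.4  38.5 107.4  46.6  97. ]
0.4652713813858295
[[319.39749757 316.75285689]]
```

View pics/w6.png

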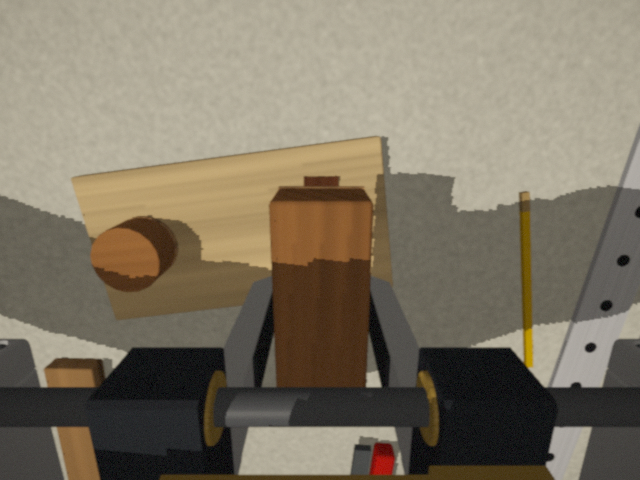

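The long block is held in line, with its far top edge near row 199 and the patch end showing at row 177. I'll check the lengthways offset from those.

```bash
python3 - <<'E'
from h import *
m=imaging.camera_model('wrist'); p,R=tool(); a=R[:2,0]
for n,px,z,h in(('block',[321,199],.1897,.055),('patch',[321,177],.021,.04)):
    w=ray(m,px,z)[0]; print(n,w,'centre',w-a*h,'along tool x of centre rel TCP',(w-p[:2])@a-h)
E
```

```text
block [0.62289577 0.08371814] centre [0.62962177 0.02913096] along tool x of centre rel TCP -0.0015076086619254109
patch [0.62445931 0.07030669] centre [0.62935095 0.03060692] along tool x of centre rel TCP -9.607717291117146e-06
```

Emit:
apply_moves(rows=[[[3.5, 0.12, 0, 3.5, 0], [3.5, 0, 0, 4, 0], [3.5, 0, 0, 3, 0], [3.5, 0, 0, 1.8, 0], [3.5, 0, 0, 0.6, 0]]])

```text
time_s: 11.8
ee_pos: [0.6274, 0.0317, 0.0497]
orientation: [-2.077, -2.355, 0.005]
wrist_force: [-26.5, -5.3, 44.0]
finger_gap: 0.468
grasp_force: 25.0
```

Emit:
apply_moves(rows=[[[3.5, 0, 0, 0, 0], [3.5, 0, 0, 0, 0], [7.5, 0, 0, 0, 0], [7.5, 0, 0, 0, 0], [7.5, 0, 0, 0, 0]]])

```text
time_s: 12.3
ee_pos: [0.6288, 0.0318, 0.0508]
orientation: [2.076, 2.357, 0.001]
wrist_force: [-0.4, 0.7, 0.3]
finger_gap: 0.689
grasp_force: 0.0
```

Emit:
apply_moves(rows=[[[7.5, 0, 0, 0, 0], [7.5, 0, 0, -2, 0], [7.5, 0, 0, -4, 0], [7.5, 0, 0, -5, 0], [9.4, 0, 0, -3, 0]]])

```text
time_s: 12.8
ee_pos: [0.6293, 0.0322, 0.194]
orientation: [2.074, 2.357, 0.003]
wrist_force: [0.6, -0.2, -0.2]
finger_gap: 0.852
grasp_force: 0.0
```

```bash
python3 - <<'E'
from h import *
m,im,hsv=wrist('w7',.061,120,256,800); print(proj(m,[[.629,.0305,.061],[.4805,-.009,.061]])); go(.404,-.254,.2,95.6-90)
E
```

```text
(255, 434, 385, 46) [ 789.2 -186.7  395.2   57.4    7.1]
(491, 370, 39, 77) [ 834.8 -122.5   93.7   30.2  113.1]
(113, 369, 39, 78) [ 471.7 -167.2   93.6   30.5   81.6]
(99, 213, 83, 74) [484.2  -4.7  73.   56.5  31.4]
(510, 193, 13, 156) [801.   13.1 145.4   7.9 107.2]
(293, 161, 57, 133) [630.2  31.8 112.9  45.1  96.6]
[[319.08995775 231.83032142]
 [137.41817348 255.37995757]]
pos [0.6308 0.0324 0.1979] tooly 7.3 tilt [ 0.007  0.    -1.   ] -> d cm [-25.54 -26.13  -0.38] spin 1.683046829278311
```

View pics/w7.png

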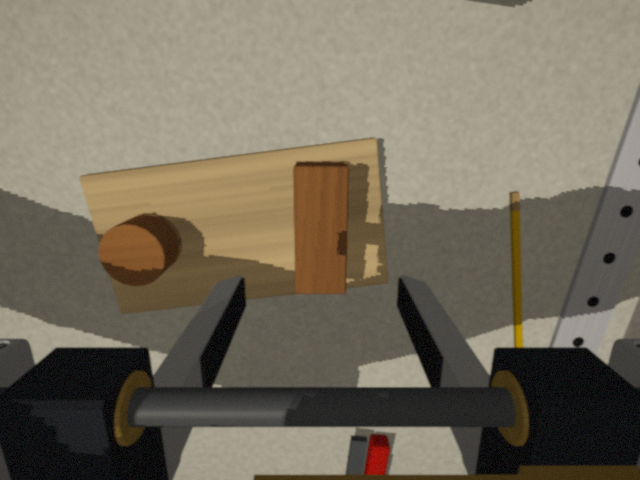

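The long block stands on its patch, measured centre (0.630,0.032) and yaw 96.6. The round block's top is at (133,253) px, and both are right. Next is the larger batten.

Emit:
apply_moves(rows=[[[9.4, -3.2, -3.3, 0, 0], [9.4, -3.2, -3.3, 0, 0], [9.4, -3.2, -3.3, 0, 0], [9.4, -3.2, -3.3, 0, 0], [9.4, -3.2, -3.3, 0, 0]]])

```text
time_s: 13.35
ee_pos: [0.4838, -0.1491, 0.1903]
orientation: [2.076, 2.358, -0.0]
wrist_force: [1.2, -0.3, -0.4]
finger_gap: 1.0
grasp_force: 0.0
```

Emit:
apply_moves(rows=[[[9.4, -3.2, -3.3, 0, 1.7], [9.4, -3.2, -3.2, 0, 0], [9.4, -3.2, -3.1, 0, 0], [9.4, 0, 0, 0, 0], [9.4, 0, 0, 0, 0]]])

```text
time_s: 13.85
ee_pos: [0.3995, -0.2543, 0.1904]
orientation: [2.113, 2.325, -0.0]
wrist_force: [-0.3, -0.2, -0.9]
finger_gap: 1.003
grasp_force: 0.0
```

```bash
python3 - <<'E'
from h import *
m,im,hsv=wrist('w8',.02,110,256,800); go(.404,-.254,.2,95.6-90);print(proj(m,[.404,-.254,.02]))
E
```

```text
(292, 464, 348, 16) [ 595.  -535.8  401.5   22.2    5.4]
(76, 371, 47, 76) [ 179.5 -488.4  110.    39.6   76.8]
(521, 370, 45, 77) [ 661.  -442.3  107.6   39.6  112.7]
(297, 102, 57, 220) [ 404.4 -255.7  206.5   48.6   95.7]
(130, 83, 70, 171) [ 260.8 -225.9  148.9   38.6   98.2]
(389, 0, 162, 31) [500.5 -78.1 125.8  21.    5.4]
pos [ 0.4003 -0.2534  0.1905] tooly 5.6 tilt [ 0.  0. -1.] -> d cm [-0.1   0.37 -0.95] spin -0.0263217174297381
[[325.02952035 219.08963086]]
```

View pics/w8.png

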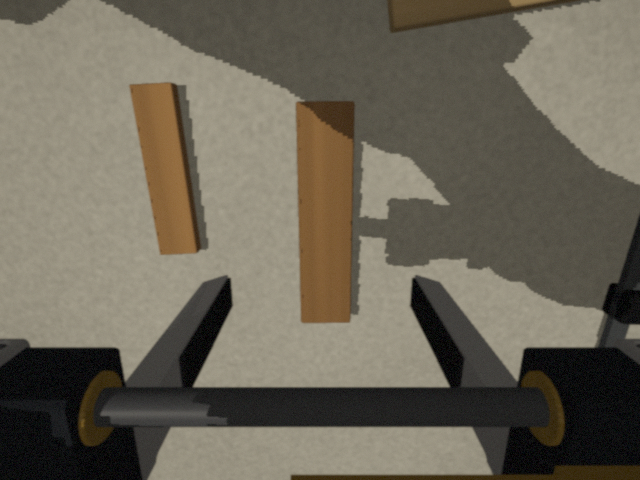

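The larger batten (207x49 mm) is squarely between the fingers at (325,212) px. I'll take it at its middle.

Emit:
apply_moves(rows=[[[9.4, -0.23, 0.4, 4.5, 0], [9.4, 0, 0, 4.5, 0], [9.4, 0, 0, 4, 0], [9.4, 0, 0, 2.5, 0], [9.4, 0, 0, 1, 0]]])

```text
time_s: 14.4
ee_pos: [0.4041, -0.2535, 0.0232]
orientation: [-2.106, -2.327, -0.001]
wrist_force: [0.2, -0.1, 0.2]
finger_gap: 1.0
grasp_force: 0.0
```

Emit:
apply_moves(rows=[[[9.4, 0, 0, 0.5, 0], [4, 0, 0, 0, 0], [4, 0, 0, 0, 0], [4, 0, 0, 0, 0], [4, 0, 0, 0, 0]]], newtons=30)

```text
time_s: 14.9
ee_pos: [0.4046, -0.2559, 0.0212]
orientation: [2.11, 2.326, -0.0]
wrist_force: [-0.9, -0.5, 0.4]
finger_gap: 0.695
grasp_force: 0.0
```

Emit:
apply_moves(rows=[[[4, 0, 0, 0, 0], [4, 0, 0, 0, 0], [4, 0, 0, 0, 0]]])

```text
time_s: 15.2
ee_pos: [0.4043, -0.2556, 0.0206]
orientation: [2.111, 2.327, -0.0]
wrist_force: [-1.8, -0.5, 6.6]
finger_gap: 0.53
grasp_force: 30.0
```

Emit:
apply_moves(rows=[[[4, 0, 0, -2, 0], [4, 0, 0, -4, 0], [4, 0, 0, -4, 0], [4, 0, 0, -4, 0], [4, 0, 0, -2, 0]]])

```text
time_s: 15.7
ee_pos: [0.405, -0.2558, 0.1834]
orientation: [2.108, 2.325, 0.0]
wrist_force: [-0.8, -0.3, -1.5]
finger_gap: 0.529
grasp_force: 30.0
```

```bash
python3 - <<'E'
from h import *
go(.554,.011,None,105.3)
E
```

```text
pos [ 0.405  -0.2558  0.1834] tooly 5.6 tilt [ 0.002 -0.002 -1.   ] -> d cm [ 2.510e+01  1.743e+01 -2.000e-02] spin 80.28918220801467
```

Emit:
apply_moves(rows=[[[4, 2.5, 1.7, 0, 0], [4, 3.2, 2.2, 0, 0], [4, 3.2, 2.2, 0, 0], [4, 3.2, 2.2, 0, 0], [4, 3.2, 2.2, 0, 0]]])

```text
time_s: 16.2
ee_pos: [0.4943, -0.0916, 0.1804]
orientation: [2.111, 2.327, -0.0]
wrist_force: [0.7, -0.4, -1.5]
finger_gap: 0.53
grasp_force: 30.0
```

Emit:
apply_moves(rows=[[[4, 3.2, 2.2, 0, 0], [4, 3.2, 2.2, 0, 0], [4, 3.4, 2.5, 0, 0], [4, 0, 0, 0, 6], [4, 0, 0, 0, 8]]])

```text
time_s: 16.7
ee_pos: [0.553, 0.0127, 0.1799]
orientation: [-2.379, -2.049, 0.0]
wrist_force: [-0.6, -0.6, -1.2]
finger_gap: 0.529
grasp_force: 30.0
```

Emit:
apply_moves(rows=[[[4, 0, 0, 0, 8.2], [4, 0, 0, 0, 8.2], [4, 0, 0, 0, 8.2], [4, 0, 0, 0, 8.2], [4, 0, 0, 0, 8.2]]])

```text
time_s: 17.2
ee_pos: [0.5528, 0.0112, 0.1802]
orientation: [-2.95, -1.081, 0.001]
wrist_force: [-0.6, -0.1, -1.4]
finger_gap: 0.526
grasp_force: 30.0
```

Emit:
apply_moves(rows=[[[4, 0, 0, 0, 8.2], [4, 0, 0, 0, 8.2], [4, 0, 0, 0, 6], [4, 0, 0, 0, 2.9], [4, 0, 0, 0, 0]]])

```text
time_s: 17.7
ee_pos: [0.5528, 0.0113, 0.1803]
orientation: [-3.114, -0.417, 0.001]
wrist_force: [-1.2, -0.5, -1.1]
finger_gap: 0.531
grasp_force: 30.0
```

```bash
python3 - <<'E'
from h import *
go(.554,.011,.0822,105.3)
m,im,hsv=wrist('w9',.19,120,256,800)
E
```

```text
pos [0.5528 0.0113 0.1803] tooly -74.8 tilt [-0.  0. -1.] -> d cm [0.11 0.06 9.81] spin -0.06157028902953243
(174, 465, 394, 15) [472.6 -38.8 208.2   9.5 105.1]
(277, 427, 89, 45) [480.2  -9.5  44.9  28.5 105.1]
(429, 371, 25, 75) [520.1 -60.7  45.7  10.6  24.2]
(188, 370, 26, 76) [488.9  55.   46.   10.9   6.1]
(247, 70, 156, 318) [585.6  18.1 141.6  61.1  15.2]
```

View pics/w9.png

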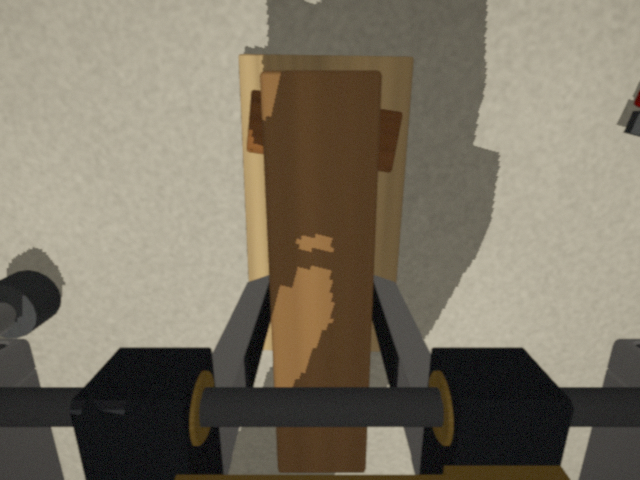

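The batten is held along the panel over both blocks, with its far end at row 71 and near end at row 471. I'll check its centring and flatness.

```bash
python3 - <<'E'
from h import *
m=imaging.camera_model('wrist'); p,R=tool()
w=ray(m,[[320,71],[321,471],[261,71],[381,71],[278,471],[365,471]],.1797); print((w-p[:2])@R[:2,:2]*1000)
L=ray(m,[[248,152],[391,171]],.061); print('long near edge mid',L.mean(0),(L.mean(0)-p[:2])@R[:2,:2])
E
```

```text
[[ 105.14507175    0.71625364]
 [-101.60641045    0.99571468]
 [ 105.15566953  -22.99821734]
 [ 105.13411083   25.24331449]
 [-101.55892526  -23.12040364]
 [-101.65501741   25.68154063]]
long near edge mid [0.60922355 0.02630476] [0.05830945 0.00051467]
```

Emit:
apply_moves(rows=[[[4, 0.1, 0.05, 2.5, 0], [4, 0, 0, 3, 0], [4, 0, 0, 2.2, 0], [4, 0, 0, 1.2, 0], [4, 0, 0, 0.5, 0]]])

```text
time_s: 18.25
ee_pos: [0.5537, 0.0111, 0.0856]
orientation: [-3.113, -0.419, 0.002]
wrist_force: [0.0, -0.7, -0.4]
finger_gap: 0.529
grasp_force: 30.0
```

Emit:
apply_moves(rows=[[[4, 0, 0, 0.3, 0], [4, 0, 0, 0.15, 0], [4, 0, 0, 0, 0], [4, 0, 0, 0, 0]]])

```text
time_s: 18.65
ee_pos: [0.5544, 0.011, 0.0826]
orientation: [3.114, 0.418, 0.001]
wrist_force: [0.6, -0.2, -0.4]
finger_gap: 0.531
grasp_force: 30.0
```

Emit:
apply_moves(rows=[[[4, 0, 0, 0.08, 0], [4, 0, 0, 0, 0], [7, 0, 0, 0, 0], [7, 0, 0, 0, 0], [7, 0, 0, 0, 0]]])

```text
time_s: 19.15
ee_pos: [0.5541, 0.011, 0.0811]
orientation: [-3.114, -0.418, 0.0]
wrist_force: [0.0, 0.3, -0.2]
finger_gap: 0.731
grasp_force: 0.0
```

Emit:
apply_moves(rows=[[[7, 0, 0, 0, 0], [7, 0, 0, -2, 0], [7, 0, 0, -4, 0], [9, 0, 0, -4, 0], [9, 0, 0, -4, 0]]])

```text
time_s: 19.65
ee_pos: [0.5538, 0.0111, 0.2227]
orientation: [-3.113, -0.418, 0.001]
wrist_force: [-0.1, -1.2, -0.1]
finger_gap: 0.879
grasp_force: 0.0
```

```bash
python3 - <<'E'
from h import *
m,im,hsv=wrist('w10',.081,120,256,800); go(.401,.265,.2)
E
```

```text
(261, 455, 379, 25) [ 341.2 -189.6  399.5   32.1  105.2]
(497, 370, 40, 77) [ 427.5 -226.    95.3   32.5   30.2]
(106, 370, 41, 76) [325.6 148.7  96.4  32.6 179.9]
(255, 94, 137, 242) [555.2  19.9 211.6 103.9   7.1]
(600, 85, 40, 35) [ 714.1 -187.7   34.6   20.7   92. ]
pos [0.5563 0.0115 0.2291] tooly -74.7 tilt [ 0.007  0.    -1.   ] -> d cm [ -8.31 -28.56   2.8 ] spin None
```

View pics/w10.png

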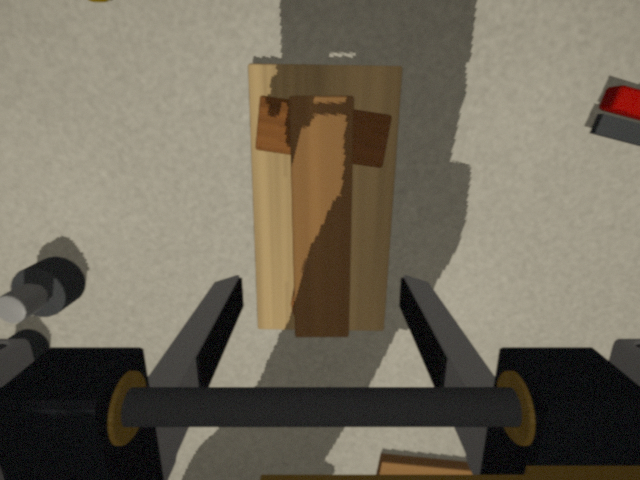

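The batten lies flat along the panel over both blocks, with corners at (291,96), (353,96), (350,336) and (295,336). Now the larger weight.

Emit:
apply_moves(rows=[[[9.4, -1, -3.5, 0, 0], [9.4, -1.1, -3.6, 0, 0], [9.4, -1.1, -3.6, 0, 0], [9.4, -1.1, -3.6, 0, 0], [9.4, -1.1, -3.6, 0, 0]]])

```text
time_s: 20.2
ee_pos: [0.4538, 0.1705, 0.2211]
orientation: [3.114, 0.418, 0.0]
wrist_force: [0.7, 0.0, 0.5]
finger_gap: 1.001
grasp_force: 0.0
```

Emit:
apply_moves(rows=[[[9.4, -1, -3.6, 0, 0], [9.4, -1, -3.6, 0, 0], [9.4, -1, -3.5, 0, 0], [9.4, 0, 0, 0, 0], [9.4, 0, 0, 0, 0]]])

```text
time_s: 20.7
ee_pos: [0.3974, 0.265, 0.221]
orientation: [3.113, 0.42, -0.0]
wrist_force: [0.2, -1.0, 0.4]
finger_gap: 1.001
grasp_force: 0.0
```

```bash
python3 - <<'E'
from h import *
m,im,hsv=wrist('w11',.072,300); go(.401,.265,.057)
print(proj(m,[[.401,.265,0],[.401,.265,.036],[.401,.265,.072]]))
# bright knob top near the projection
g=cv2.cvtColor(im,cv2.COLOR_BGR2GRAY); print([ (cv2.boundingRect(c),rect(m,c,.072)) for c in blobs((hsv[...,1]<25)&(g>120),150)][:8])
E
```

```text
pos [0.3979 0.2643 0.221 ] tooly -74.7 tilt [-0. -0. -1.] -> d cm [3.20e-01 1.00e-02 1.64e+01] spin None
[[320.63862676 205.78268148]
 [320.65400337 213.60326217]
 [320.6726831  223.10382265]]
[((256, 291, 20, 19), array([317.2, 294.6,  18.3,  17.5,  13.3])), ((302, 208, 30, 30), array([400.4, 268.6,  25.8,  25.1,  15.3]))]
```

View pics/w11.png

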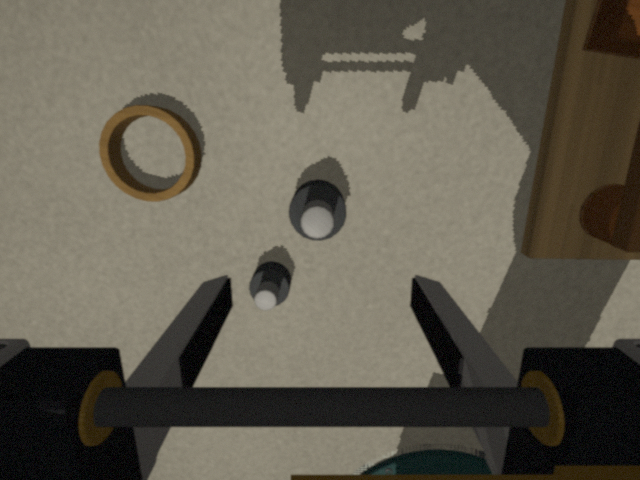

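The larger weight's knob is at (317,222) px, which casts to (0.400,0.269), while the smaller one is at (265,300). I'll grip the knob.

Emit:
apply_moves(rows=[[[7, 0.35, -0.35, 4.5, 0], [7, 0, 0, 4.5, 0], [7, 0, 0, 4, 0], [7, 0, 0, 2.4, 0], [7, 0, 0, 0.8, 0]]])

```text
time_s: 21.25
ee_pos: [0.3996, 0.2674, 0.0568]
orientation: [3.113, 0.415, -0.005]
wrist_force: [-0.2, 0.8, 0.5]
finger_gap: 0.744
grasp_force: 0.0
```

Emit:
apply_moves(rows=[[[7, 0, 0, 0.2, 0], [2, 0, 0, 0, 0], [2, 0, 0, 0, 0], [2, 0, 0, 0, 0], [2, 0, 0, 0, 0]]], newtons=45)

```text
time_s: 21.75
ee_pos: [0.4005, 0.2692, 0.0578]
orientation: [-3.113, -0.417, -0.002]
wrist_force: [-0.1, 0.4, -0.2]
finger_gap: 0.443
grasp_force: 0.0
```

Emit:
apply_moves(rows=[[[2, 0, 0, 0, 0], [2, 0, 0, 0, 0], [2, 0, 0, 0, 0]]])

```text
time_s: 22.05
ee_pos: [0.4002, 0.2693, 0.0574]
orientation: [-3.113, -0.418, -0.001]
wrist_force: [-0.5, 1.2, 4.5]
finger_gap: 0.31
grasp_force: 45.0
```

```bash
python3 - <<'E'
from h import *
go(.556,.0105,.2)
E
```

```text
pos [0.4002 0.2693 0.0574] tooly -74.7 tilt [ 0.  0. -1.] -> d cm [  8.2   29.07 -14.27] spin None
```

Emit:
apply_moves(rows=[[[2, 0, 0, -1.5, 0], [2, 0, 0, -3, 0], [2, 0, 0, -4, 0], [2, 0, 0, -4, 0], [2, 0, 0, -1.8, 0]]])

```text
time_s: 22.55
ee_pos: [0.4004, 0.2694, 0.2028]
orientation: [-3.113, -0.418, -0.003]
wrist_force: [0.2, -0.2, -6.7]
finger_gap: 0.31
grasp_force: 45.0
```

Emit:
apply_moves(rows=[[[2, 0.8, 2.2, 0, 0], [2, 1, 3, 0, 0], [2, 1, 3.5, 0, 0], [2, 1, 3.5, 0, 0], [2, 1, 3.5, 0, 0]]])

```text
time_s: 23.05
ee_pos: [0.4878, 0.1286, 0.1996]
orientation: [3.113, 0.418, -0.002]
wrist_force: [0.5, -0.1, -6.5]
finger_gap: 0.313
grasp_force: 45.0
```

Emit:
apply_moves(rows=[[[2, 1, 3.5, 0, 0], [2, 1, 3.5, 0, 0], [2, 0.8, 3.5, 0, 0], [2, 0.6, 2.9, 0, 0], [2, 0, 0, 0, 0]]])

```text
time_s: 23.55
ee_pos: [0.5565, 0.0054, 0.199]
orientation: [3.114, 0.409, -0.003]
wrist_force: [-0.4, 0.5, -7.5]
finger_gap: 0.308
grasp_force: 45.0
```

Emit:
apply_moves(rows=[[[2, 0, 0, 0, 0], [2, 0, 0, 0, 0]]])

```text
time_s: 23.75
ee_pos: [0.5553, 0.0108, 0.1997]
orientation: [-3.113, -0.419, 0.002]
wrist_force: [-0.1, 0.9, -7.4]
finger_gap: 0.313
grasp_force: 45.0
```

```bash
python3 - <<'E'
from h import *
m,im,hsv=wrist('w12',.081,120,256,800); go(.556,.0105,.1394); s=readout.sense(); print(s['finger_gap'],s['wrist_force'])
p,R=tool(); print(proj(m,np.array([p+R@[x,y,0] for x,y in((0,0),)])), proj(m,[[*(np.array([.556,.0105])+R[:2,0]*a+R[:2,1]*b),.081] for a in(-.105,.105) for b in(-.025,.025)]))
E
```

```text
(123, 465, 392, 15) [325.2 -50.9 381.9  17.5 105.3]
(250, 94, 146, 140) [608.   23.4 105.7 102.1 105.3]
pos [0.5554 0.0109 0.1999] tooly -74.6 tilt [-0.001  0.    -1.   ] -> d cm [0.05 0.06 6.05] spin None
0.3113722553210051 [-0.61079466  0.25032781 -6.80218758]
[[318.71571637 307.89238277]] [[291.50909443 352.18781233]
 [349.18397374 352.12407151]
 [284.49655372  93.46641755]
 [355.40477474  93.40714004]]
```

View pics/w12.png

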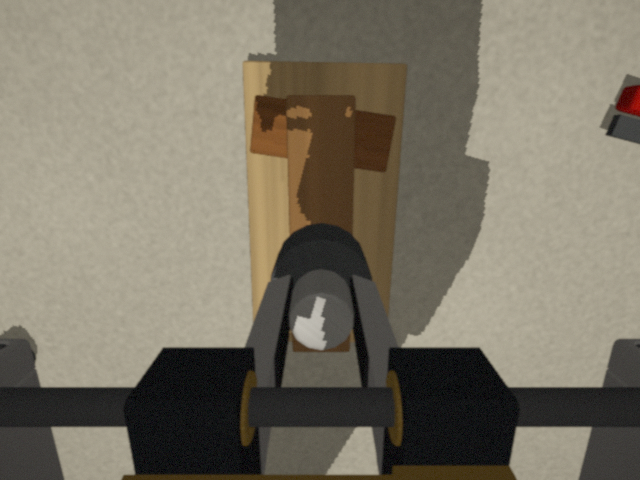

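The weight is held upright over the batten, with the far edge at row 95 and the near edge at row 350. The batten's centre is within 2 mm of prediction, so I'll lower gently.

Emit:
apply_moves(rows=[[[2, 0.05, 0.05, 1.5, 0], [2, 0, 0, 2, 0], [2, 0, 0, 1.2, 0], [2, 0, 0, 0.7, 0], [2, 0, 0, 0.3, 0]]])

```text
time_s: 24.3
ee_pos: [0.5563, 0.0098, 0.1424]
orientation: [-3.113, -0.418, 0.002]
wrist_force: [-0.3, 0.0, -6.9]
finger_gap: 0.315
grasp_force: 45.0
```

Emit:
apply_moves(rows=[[[2, 0, 0, 0.15, 0], [2, 0, 0, 0.1, 0], [2, 0, 0, 0.1, 0], [2, 0, 0, 0, 0], [2, 0, 0, 0, 0]]])

```text
time_s: 24.8
ee_pos: [0.5567, 0.0096, 0.1399]
orientation: [3.114, 0.418, 0.0]
wrist_force: [-0.8, -0.5, -7.1]
finger_gap: 0.311
grasp_force: 45.0
```

Still carrying about 7 N; keep easing down.

Emit:
apply_moves(rows=[[[2, 0, 0, 0.07, 0], [2, 0, 0, 0.05, 0], [2, 0, 0, 0.04, 0], [2, 0, 0, 0, 0], [2, 0, 0, 0, 0]]])

```text
time_s: 25.3
ee_pos: [0.5567, 0.0096, 0.1384]
orientation: [3.114, 0.418, 0.001]
wrist_force: [-3.5, -0.4, 4.8]
finger_gap: 0.314
grasp_force: 45.0
```

Contact is made (the force has reversed), so I'll release and rise.

Emit:
apply_moves(rows=[[[6, 0, 0, 0, 0], [6, 0, 0, 0, 0], [6, 0, 0, 0, 0], [6, 0, 0, 0, 0], [6, 0, 0, 0, 0]]])

```text
time_s: 25.8
ee_pos: [0.5566, 0.0096, 0.138]
orientation: [-3.114, -0.418, -0.0]
wrist_force: [-0.3, -0.4, -0.4]
finger_gap: 0.637
grasp_force: 0.0
```

Emit:
apply_moves(rows=[[[6, 0, 0, -1.5, 0], [6, 0, 0, -3, 0], [6, 0, 0, -4, 0], [6, 0, 0, -3, 0], [6, 0, 0, 0, 0]]])

```text
time_s: 26.3
ee_pos: [0.5583, 0.01, 0.2582]
orientation: [3.113, 0.418, 0.01]
wrist_force: [0.5, -0.2, 0.5]
finger_gap: 0.639
grasp_force: 0.0
```

```bash
python3 - <<'E'
from h import *
s=cv2.cvtColor(imaging.capture('scene'),cv2.COLOR_RGB2BGR); w=cv2.cvtColor(imaging.capture('wrist'),cv2.COLOR_RGB2BGR)
cv2.imwrite('pics/fin.png',np.hstack([cv2.resize(s[180:380,200:420],(440,400)),w[40:440,160:480]]))
m=imaging.camera_model('wrist'); print(proj(m,[[.556,.0105,.081],[.556,.0105,.153]])-[160,40]+[440,0], readout.sense()['finger_gap'])
E
```

```text
[[598.38436068 180.86773486]
 [597.91609339 204.61909502]] 0.6420727642405111
```

View pics/fin.png

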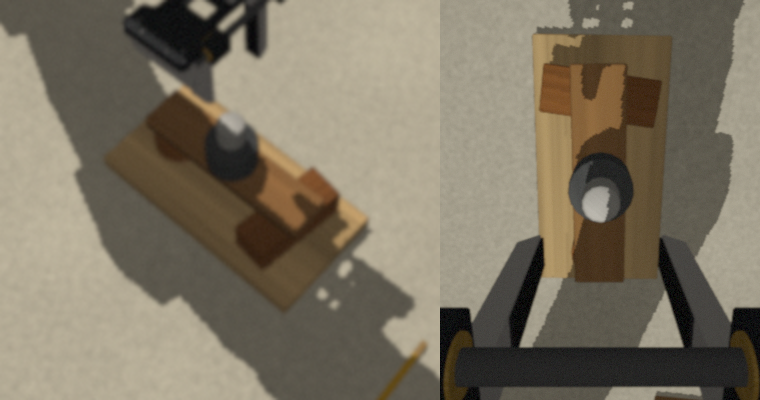

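The picture shows the stack standing: the weight upright at (601,190) mid-batten, its knob top at (601,203) against a predicted (598,205). The gripper is clear, so I'll hand in.

```bash
python3 -c "
from cell import workorder; print(workorder.close_job())"
```

```text
the job is handed in; nothing more can be done
None
```

The job is handed in: both blocks stand on their patches, the batten lies across them and the weight stands upright at its middle, everything released by about 26 s; the close-out call gave no verdict.

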